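Put away the game case that fits the free bay

ROBOT

A 6-joint arm with a two-finger parallel gripper is mounted at the origin on the work surface. World frame = base frame: x ahead of the robot, y to its left, z up, the work surface at z = 0. Lengths are in mm, angles in rad, forces in N, time in s.
With the tool pointing down it reaches from about 275 to 1000 mm from the base axis. Payload 8.4 kg.
Tool frame: the origin (TCP) lies midway between the tips of the shut fingers; the grasp point (between the pads) lies r.grip_point_offset behind it (r.grip_point_offset is the distance from the TCP to the grasp point, in mm); z points along the fingers, y is the direction in which the jaws open and shut (so a half turn about z gives the same grasp; the last joint's range is limited). The gripper opens to 85 mm and grips with 20 to 120 N. Pads are 22 mm wide; open, the fingers measure 114 mm over their backs; the gripper's body (76 mm by 85 mm) begins 54 mm behind the grasp point. The pads swing forward as they close: fully open they stand 13 mm farther back than shut.
Start: joints at [1.254, 0.353, 1.633, -0, 1.155, -0.002], TCP at [193.515, 594.289, 231.281] pointing down, gripper open.
Joint ranges: [-2.63, 2.63], [-0.92, 2.1], [0.06, 2.66], [-1.3, 4.44], [0, 2.69], [-3.02, 3.02]. Speed limits (rad/s): [2.22, 2.22, 2.79, 3.14, 3.14, 3.14].

INTERFACE

Orientations are given as [roll, pitch, yaw] about the fixed x, y, z axes, in that order (R = Rz(yaw) Ry(pitch) Rx(roll)).
In Python, from rig import r gives the robot as it stands.
- The arm moves only by the tool move_arm, never from a script. Its argument "targets" is one flat list of numbers, 5 for each row, row after row: the gripper's target within -1 to 1 (fully open at 1, half-way at 0, shut at -1), then the shift along the tool's x, y, z in cm, then the turn about the tool's z in degrees. In form: [gripper, tx, ty, tz, turn, gripper, tx, ty, tz, turn, ...]. A call has 1 to 10 rows; each row is the pose to reach, as a shift and turn from the pose commanded when the call began, along the tool's axes at that moment; what a row does not reach only later rows make up. A row lasts 1/10 s, in which the tool goes at most 50 mm and 8.59 degrees, less where a joint would pass 70% of its speed; a pose out of reach is approached as far as the arm can. A call with a gripper value outside its range is refused whole. The fingers move at their own pace and stop on an object; "squeeze" is the grip in N (left out, the last holds). Time passes only in rows, so rows that repeat a pose let the fingers close. It gives the time, the measured TCP pose, the force and the opening at its end, in the units of the state.
- r.sense(): the state, without advancing time (a new reading comes with each control period).
- r.grab_frame(name): name is "scene" or "top" or "wrist"; returns a dict with "img" (420x560x3 uint8, blue, green, red), "K" (3x3 intrinsics, pixels), "k1" (the pictures are not rectified: a ray, as slopes to the right and down, at radius r is drawn at 1 + k1 r^2 times it, then the intrinsics apply), "world_to_cam" (4x4, takes a point from world to camera coordinates). Camera axes: x right, y down, z forward; pixel columns grow to the right and rows downward; lengths in mm; the calibration is good to about 2 mm. A picture is of the moment at which its call begins. There is no depth.
- r.sign_off(): hands the job in, once; it reports no verdict.
Trained networks look in a picture, given as the dict that the camera call returned (one of the last four; its "shot" number tells which), for a name from the list of things; names that differ only in an ending like _2 or _b are one class to them, and where a whole thing is asked for, a point or a joint stands for the part that bears it (a point fixed in the world has none). Each returns a list of dicts, best first, with "conf" (0 to 1); they miss things now and then, are a little off and sometimes report something else, mostly with a low value. They report only what shows in the picture. A call takes as long as a camera call. They do not tell look-alikes from the thing itself.
- r.outline_of(picture, thing): "region" (420x560 bool, what is visible of it).
- r.mark_of(picture, thing): "position" ([x, y, z] in mm, in world coordinates, good to about 4 mm: a listed point, or the origin of a listed thing).
The state is a dict: "clock": time; "qpos": joint angles; "qvel": joint speeds; "joint_efforts": joint torques, N m; "eef_pos": TCP position; "tcp_rot": TCP orientation; "contact_force": force on the tool from outside, world axes, zero at the start; "wrist_torque": the same for the moment, N m; "opening": opening from 0.0 (shut) to 1.0 (fully open).
Only numpy, scipy, OpenCV 4.12 (cv2) and the standard library are available. Lean on these libraries where they do the work, as an engineer would, in place of code of your own. Each camera call takes 0.05 s, during which the arm holds its last target.

TASK

One of the sorter's three bays is free. Slide the wooden game case that fits snugly between that bay's walls into it, straight and fully home against the back stop, without lifting it off the table. Leave the other case and everything else where they are.

Things in the scene. Friction and masses are not known exactly. Their poses are not given: they have to be found in the camera images.
- sorter: Low fixed wooden back board (385 mm wide, 60 mm high) behind three open-topped bays side by side at 127 mm pitch. Origin: on the table, in the middle of the line of the three bay mouths. Its x axis points into the bays (away from the robot), y along the row of bays, z up. The bays keep this same heading. The table in front is flat and is the bays' floor as well.
- bay_a: One fixed wooden bay, open to the front and above. Clear width between its side walls 114 mm, outside width 124 mm, walls 36 mm high; the back stop stands 90 mm in from the mouth. Origin: on the table, in the middle of the mouth; x points straight in, y across. Which place in the row it has differs from start to start. It may be free or taken by the jar or the tub.
- bay_b: One fixed wooden bay, open to the front and above. Clear width between its side walls 114 mm, outside width 124 mm, walls 36 mm high; the back stop stands 90 mm in from the mouth. Origin: on the table, in the middle of the mouth; x points straight in, y across. Which place in the row it has differs from start to start. It may be free or taken by the jar or the tub.
- bay_c: One fixed wooden bay, open to the front and above. Clear width between its side walls 90 mm, outside width 124 mm, walls 36 mm high; the back stop stands 90 mm in from the mouth. Origin: on the table, in the middle of the mouth; x points straight in, y across. Which place in the row it has differs from start to start. It may be free or taken by the jar or the tub.
- case_wide: Plywood game case, a closed box 96 mm deep (its x) by 104 mm wide (its y) by 46 mm high, with a raised triangle on its lid, roughly 0.2 to 0.45 kg, loose on the table. Origin: centre of its underside; x points roughly towards the sorter. Goes in x first, as it lies. Fits bay_a or bay_b snugly (5 mm to spare each side) and cannot enter bay_c. Home against the back stop, its origin is 42 mm inside the mouth and its near end stands 6 mm out of the bay.
- case_narrow: Plywood game case, a closed box 96 mm deep (its x) by 80 mm wide (its y) by 46 mm high, with a raised ring on its lid, roughly 0.2 to 0.45 kg, loose on the table. Origin: centre of its underside; x points roughly towards the sorter. Goes in x first, as it lies. Fits bay_c snugly (5 mm to spare each side); in bay_a or bay_b it would lie loose, which is wrong. Home against the back stop, its origin is 42 mm inside the mouth and its near end stands 6 mm out of the bay.
- jar: Closed glass jar with a yellow lid, 68 mm across, 85 mm high, standing in one of the bays. Origin: centre of its underside. Leave it.
- tub: White lidded tub with a red lid, 80 x 68 mm, 64 mm high, standing in one of the bays. Origin: centre of its underside. Leave it.
- die: Large white die, 48 mm cube, on the table in front of the sorter. Origin: centre of its underside. Leave it.
- cone: Wooden cone, 54 mm across, 52 mm high, on the table in front of the sorter. Origin: centre of its underside. Leave it.
- pencil_pot: Grey pot with three pencils, 66 mm across, 95 mm high (pencils to 155 mm), standing beside one end of the sorter. Origin: centre of its underside. Leave it.
- wood_cylinder: Wooden cylinder, 60 mm across, 75 mm high, standing beside one end of the sorter. Origin: centre of its underside. Leave it.
- eraser: Blue board eraser with a grey felt sole, 107 mm long (its x) by 46 mm wide, 34 mm high, lying on the outer side of one of the cases. Origin: centre of its underside. Leave it.
- stapler: Black and steel stapler, 110 mm long (its x) by 46 mm wide, about 40 mm high, lying on the outer side of one of the cases. Origin: centre of its underside. Leave it.
Things that resemble listed ones, but are neither listed nor needed, are in the scene too. Leave any green or purple look-alike of the case_wide alone.

How it is judged (in metres and radians):
At the end, for the whole second after the job is handed in: The case that fits the free bay (wide case in bay_a or bay_b, narrow case in bay_c) rests in it, its origin 35 to 50 mm inside the mouth (42 when home), within 12 mm of the bay's middle and 0.12 rad of its heading, flat on the table; the other case is within 20 mm of where it started (((x of case_wide in the frame of bay_a between 0.035 and 0.05 m and y of case_wide in the frame of bay_a between -0.012 and 0.012 m and angle between the x axis of case_wide and the x axis of bay_a, either way round below 0.12 rad and linear speed of case_wide below 0.01 m/s and angle between case_wide's own z axis and vertical below 0.06 rad and distance of case_narrow from where it was at the start of the episode below 0.02 m) or (x of case_wide in the frame of bay_b between 0.035 and 0.05 m and y of case_wide in the frame of bay_b between -0.012 and 0.012 m and angle between the x axis of case_wide and the x axis of bay_b, either way round below 0.12 rad and linear speed of case_wide below 0.01 m/s and angle between case_wide's own z axis and vertical below 0.06 rad and distance of case_narrow from where it was at the start of the episode below 0.02 m) or (x of case_narrow in the frame of bay_c between 0.035 and 0.05 m and y of case_narrow in the frame of bay_c between -0.012 and 0.012 m and angle between the x axis of case_narrow and the x axis of bay_c, either way round below 0.12 rad and linear speed of case_narrow below 0.01 m/s and angle between case_narrow's own z axis and vertical below 0.06 rad and distance of case_wide from where it was at the start of the episode below 0.02 m))); the robot touches nothing.
It fails at once if a game case is lifted more than 15 mm off the table or tipped (height (world z) of any of case_wide, case_narrow above 0.015 m or angle between any of case_wide, case_narrow's own z axis and vertical above 0.35 rad).
It fails at once if a bystander (jar, tub, die, cone, pencil pot, wooden cylinder, eraser, stapler) is moved more than 15 mm (distance of any of jar, tub, die, cone, pencil_pot, wood_cylinder, eraser, stapler from where it was at the start of the episode above 0.015 m).
It also fails if it takes over 56 s, if anything falls off the work surface, if the arm or the gripper's body presses on something with over 40 N, if the wrist force passes 120 N, or if a joint passes its speed limit or range.

## Working session

There is one attempt and no reset: what is moved stays moved. The work goes in short steps, Python scripts to look and compute and a tool call to move; the robot and the scene stay as the last step left them, time stands still between calls to the robot, and variables do not carry over. Pictures are saved under pics/ and viewed, and the job is handed in when it is done.

Besides the shell and the picture viewer there is one more tool, called after "Call:" as name(argument=value, ...) on one line, values as JSON. move_arm: Moves the arm, as the interface text tells. Its arguments: {"type":"object","properties":{"targets":{"type":"array","items":{"type":"number"}},"squeeze":{"type":"number"}},"required":["targets"]}

```bash
ls; mkdir -p pics; python3 - <<'E'
from rig import r
import cv2
for n in ["scene","top"]:
    f=r.grab_frame(n); cv2.imwrite(f"pics/{n}0.png",f["img"])
    print(n,f["K"],f["k1"],f["world_to_cam"])
    for t in ["sorter","bay_a","bay_b","bay_c","case_wide","case_narrow","jar","tub","die","cone","eraser","stapler","pencil_pot","wood_cylinder"]:
        print(t,[(round(d["conf"],2),[round(float(v)) for v in d["position"]]) for d in r.mark_of(f,t)][:3])
s=r.sense();print(s);print(r.grip_point_offset)
E
```

```text
pics
scene [[474.71145428   0.         278.58942133]
 [  0.         474.71145428 209.44436421]
 [  0.           0.           1.        ]] -0.10886227607267418 [[ 8.20458670e-01  5.71652758e-01  7.79069134e-03 -4.06029371e+02]
 [ 3.71450179e-01 -5.22662074e-01 -7.67365051e-01 -1.41626734e+02]
 [-4.34594449e-01  6.32485163e-01 -6.41163149e-01  1.50661030e+03]
 [ 0.00000000e+00  0.00000000e+00  0.00000000e+00  1.00000000e+00]]
sorter [(0.28, [621, 16, 0])]
bay_a [(0.79, [624, 16, 0]), (0.64, [612, 139, -1])]
bay_b [(0.79, [624, 16, 0]), (0.64, [612, 139, -1])]
bay_c [(0.79, [624, 16, 0]), (0.64, [612, 139, -1])]
case_wide [(0.77, [320, -197, 0]), (0.64, [259, 275, 0]), (0.56, [469, 274, 0])]
case_narrow [(0.73, [510, -280, -4]), (0.42, [465, 274, -3]), (0.3, [404, 80, -1])]
jar [(0.98, [656, 144, 0])]
tub [(0.75, [671, 16, 2]), (0.66, [443, 447, 3]), (0.59, [655, 146, -1])]
die [(0.73, [410, -66, 3]), (0.36, [737, -233, 1])]
cone [(0.48, [404, 75, -2]), (0.18, [679, 308, 1])]
eraser []
stapler [(0.9, [439, 444, 3])]
pencil_pot []
wood_cylinder [(0.63, [734, -231, 1])]
top [[473.13893561
[... 1068 characters left out ...]
8, 20, 0])]
{'clock': 1.5, 'qpos': array([ 1.25361489e+00,  3.53022355e-01,  1.63338213e+00,  2.49198000e-05,
        1.15521898e+00, -2.41154770e-03]), 'qvel': array([ 0.00096942, -0.00081333,  0.00131284, -0.00128237, -0.00056152,
        0.00037607]), 'joint_efforts': array([ 9.98544856e-04, -6.05160642e+01, -3.42439198e+01,  1.01086196e-04,
        1.09317491e-03,  1.05457036e-05]), 'eef_pos': array([193.49955583, 594.2972711 , 231.27465455]), 'tcp_rot': array([-3.14156190e+00, -2.28726417e-05,  2.82681270e+00]), 'contact_force': array([ 0.9442188 , -0.52594481,  0.33865987]), 'wrist_torque': array([-0.02519495, -0.03881761, -0.00370474]), 'opening': 1.003113948400816}
18.700000000000003
```

View pics/scene0.png

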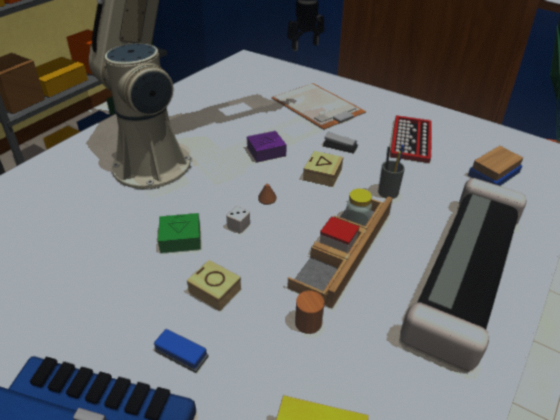

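View pics/top0.png

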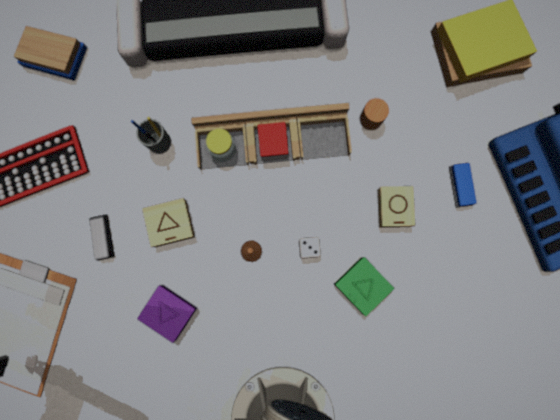

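The jar sits in the left bay (about 220,145) and the tub in the middle one (273,140). The right bay (325,140) is free. I'll zoom in to see which bay is the narrow one.

```bash
cat > h.py <<'E'
import numpy as np, cv2
def proj(f,P):
    P=np.atleast_2d(np.asarray(P,float)); W=f["world_to_cam"]
    c=P@W[:3,:3].T+W[:3,3]; s=c[:,:2]/c[:,2:]
    s=s*(1+f["k1"]*(s**2).sum(1,keepdims=True))
    return s@f["K"][:2,:2].T+f["K"][:2,2]
def back(f,uv,z):
    uv=np.atleast_2d(np.asarray(uv,float)); W=f["world_to_cam"]
    d=(uv-f["K"][:2,2])/np.diag(f["K"])[:2]; s=d.copy()
    for _ in range(20): s=d/(1+f["k1"]*(s**2).sum(1,keepdims=True))
    ray=np.c_[s,np.ones(len(s))]@W[:3,:3]; C=-W[:3,:3].T@W[:3,3]
    return C+ray*((z-C[2])/ray[:,2])[:,None]
E
python3 - <<'E'
from rig import r
import cv2
f=r.grab_frame("top"); import numpy as np
im=f["img"]
cv2.imwrite("pics/topA.png",cv2.resize(im[95:175,185:360],None,fx=4.5,fy=4.5,interpolation=cv2.INTER_CUBIC))
cv2.imwrite("pics/topB.png",cv2.resize(im[175:320,300:490],None,fx=4,fy=4,interpolation=cv2.INTER_CUBIC))
E
```

```text
(no output)
```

View pics/topA.png

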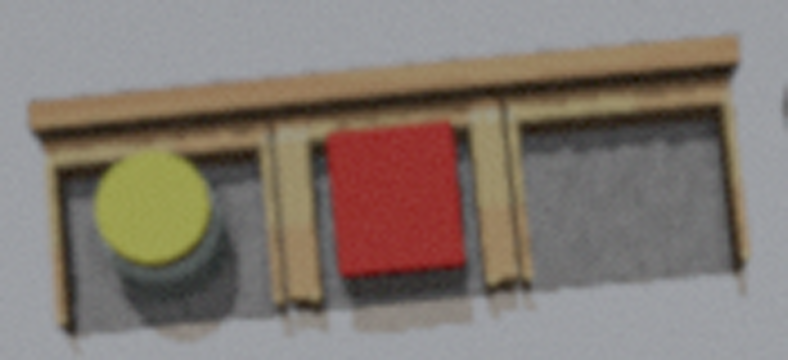

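View pics/topB.png

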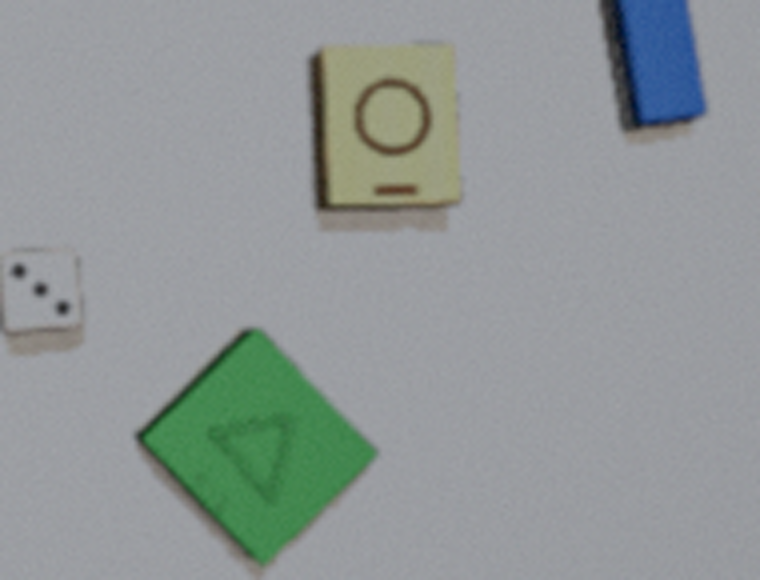

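The two outer bays have thin walls, and the tub's bay has thick ones, so the tub is in bay_c (the narrow bay). The free right-hand bay is therefore a 114 mm one, and the job is to move case_wide, the yellow triangle case at about (168,222). Next I'll fit its pose and the bay's.

```bash
cat >> h.py <<'E'
from scipy.optimize import minimize
def boxpts(x,y,th,dx,dy,h):
    c,s=np.cos(th),np.sin(th); P=[]
    for z in (0,h):
        for a,b in ((-1,-1),(1,-1),(1,1),(-1,1)):
            P.append([x+c*a*dx/2-s*b*dy/2,y+s*a*dx/2+c*b*dy/2,z])
    return np.array(P)
def fitbox(fs,masks,x0,dx,dy,h):
    def cost(p):
        t=0
        for f,m in zip(fs,masks):
            hull=cv2.convexHull(proj(f,boxpts(*p,dx,dy,h)).astype(np.float32))
            q=np.zeros(m.shape,np.uint8); cv2.fillConvexPoly(q,np.round(hull*16).astype(np.int32),255,cv2.LINE_AA,4)
            q=q/255.; t+=1-np.minimum(q,m).sum()/np.maximum(q,m).sum()
        return t
    best=None
    for th in (x0[2],x0[2]+.15,x0[2]-.15):
        s=np.array([[x0[0],x0[1],th]]*4)+np.array([[0,0,0],[12,0,0],[0,12,0],[0,0,.15]])
        o=minimize(cost,s[0],method="Nelder-Mead",options=dict(initial_simplex=s,xatol=.02,fatol=1e-5))
        if best is None or o.fun<best.fun: best=o
    return best.x,best.fun
def casepose(r,name,approx,dy,cams=("top","scene")):
    fs=[];ms=[]
    for c in cams:
        f=r.grab_frame(c)
        for d in r.outline_of(f,name):
            m=d["region"]; ys,xs=np.nonzero(m)
            if len(xs)<50: continue
            b=back(f,[xs.mean(),ys.mean()],25)[0]
            if np.hypot(*(b[:2]-approx[:2]))<45: fs.append(f);ms.append(m.astype(float));print(c,d["conf"],m.sum());break
    return fs,ms
E
python3 - <<'E'
from rig import r
from h import *
for n,a,dy in (("case_wide",(472,277,0.1),104),("case_narrow",(507,-280,0),80)):
    fs,ms=casepose(r,n,a,dy)
    for i in range(len(fs)): print(n,i,fitbox(fs[i:i+1],ms[i:i+1],a,96,dy,46))
    if len(fs)>1: print(n,fitbox(fs,ms,a,96,dy,46))
f=r.grab_frame("top");im=f["img"].copy()
M=np.array([[612,140],[621,14.5],[633,-114]]);print("heading",np.arctan2(M[0,0]-M[2,0],M[2,1]-M[0,1])*1)
th=np.arctan2(21,254);o=M.mean(0)
c,s=np.cos(th),np.sin(th);R=np.array([[c,-s],[s,c]])
print(o,th)
S=3;big=cv2.resize(im,None,fx=S,fy=S,interpolation=cv2.INTER_CUBIC)
def ln(pts,col):
    q=proj(f,pts)*S+S/2-.5
    cv2.polylines(big,[np.round(q).astype(int)],False,col,1)
for yc,w in ((127,114),(0,90),(-127,114)):
    for z,col in ((36,(255,0,0)),(0,(0,255,0))):
        L=[[*(o+R@np.array(p)),z] for p in ((0,yc-w/2),(90,yc-w/2),(90,yc+w/2),(0,yc+w/2))]
        ln(L,col)
cv2.imwrite("pics/ov.png",big[95*S:175*S,185*S:365*S])
E
```

```text
top 0.81 1819
scene 0.82 959
case_wide 0 (array([4.71430246e+02, 2.73384352e+02, 2.36257979e-01]), np.float64(0.10494029654900916))
case_wide 1 (array([4.66854029e+02, 2.77453161e+02, 3.29522946e-01]), np.float64(0.15195595661085848))
case_wide (array([4.70755127e+02, 2.72664105e+02, 2.95881350e-01]), np.float64(0.27318821308957564))
top 0.74 1467
scene 0.96 1659
case_narrow 0 (array([ 5.07258196e+02, -2.81547622e+02,  4.93397747e-02]), np.float64(0.10042784403184046))
case_narrow 1 (array([ 5.02467128e+02, -2.75428386e+02, -5.24755457e-02]), np.float64(0.11807728573693477))
case_narrow (array([ 5.05833248e+02, -2.79548338e+02, -4.39472210e-03]), np.float64(0.2289805263227861))
heading -3.0591030996801325
[622.   13.5] 0.08248955390966078
```

View pics/ov.png

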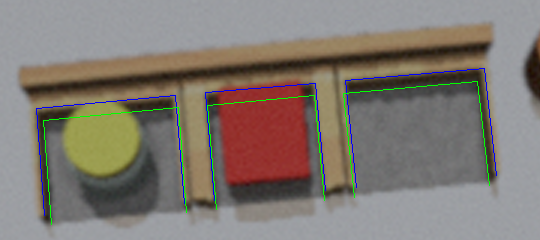

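```bash
cat >> h.py <<'E'
def lidpose(f,approx,dx,dy,dbg=None):
    """lid (z=46) rectangle from yellow, by edges"""
    S=4; h=85
    # rectify the plane z=46 around approx: 0.5mm... use 1 px = 0.5 mm
    n=int(4*h); g=np.arange(n)/2-h
    X,Y=np.meshgrid(approx[0]-g,approx[1]-g,indexing="ij")  # rows: x decreasing, cols: y decreasing
    uv=proj(f,np.c_[X.ravel(),Y.ravel(),np.full(X.size,46.)]).astype(np.float32).reshape(n,n,2)
    im=cv2.remap(f["img"],uv[...,0],uv[...,1],cv2.INTER_CUBIC)
    hsv=cv2.cvtColor(im,cv2.COLOR_BGR2HSV)
    m=((hsv[...,0]>18)&(hsv[...,0]<40)&(hsv[...,1]>50)&(hsv[...,2]>110)).astype(np.uint8)
    m=cv2.morphologyEx(m,cv2.MORPH_CLOSE,np.ones((15,15)))
    m=cv2.morphologyEx(m,cv2.MORPH_OPEN,np.ones((15,15)))
    k,l,st,_=cv2.connectedComponentsWithStats(m)
    i=1+np.argmax(st[1:,4]); m=(l==i).astype(np.uint8)
    cs,_=cv2.findContours(m,cv2.RETR_EXTERNAL,cv2.CHAIN_APPROX_NONE)
    (cx,cy),(w,hh),a=cv2.minAreaRect(cs[0])
    M=cv2.moments(m,True); mx,my=M["m10"]/M["m00"],M["m01"]/M["m00"]
    if dbg:
        o=im.copy(); cv2.drawContours(o,[cv2.boxPoints(((cx,cy),(w,hh),a)).astype(int)],-1,(0,0,255),1); cv2.drawContours(o,cs,-1,(255,0,0),1); cv2.imwrite(dbg,o)
    # image col = -y, row=-x ; image angle a(col->row) -> world
    th=-np.deg2rad(a); th=(th+np.pi/4)%(np.pi/2)-np.pi/4
    return dict(rect=(approx[0]-(cy/2-h),approx[1]-(cx/2-h)),mom=(approx[0]-(my/2-h),approx[1]-(mx/2-h)),size=(w/2,hh/2),area=M["m00"]/4,th=th)
E
python3 - <<'E'
from rig import r
from h import *
f=r.grab_frame("top"); 
print(lidpose(f,(472,276),96,104,"pics/w0.png")); print(lidpose(f,(506,-280),96,80,"pics/n0.png"))
f2=r.grab_frame("scene"); print(lidpose(f2,(472,276),96,104,"pics/w0s.png")); print(lidpose(f2,(506,-280),96,80,"pics/n0s.png"))
th=.0825;o=np.array([622,13.5])
c,s=np.cos(th),np.sin(th);R=np.array([[c,-s],[s,c]])
cs=o+R@[0,-127];print(cs)
outs=[]
for ff in (f,f2):
  for z in (36,0):
    n=480; # 1px=1/3mm ; sorter frame rectification
    xs=110-np.arange(n)/3.; ys=-127+85-np.arange(int(n*1.1))/3.
    X,Y=np.meshgrid(xs,ys,indexing="ij"); P=o+np.stack([X.ravel(),Y.ravel()],1)@R.T
    uv=proj(ff,np.c_[P,np.full(len(P),z)]).astype(np.float32).reshape(*X.shape,2)
    im=cv2.remap(ff["img"],uv[...,0],uv[...,1],cv2.INTER_CUBIC)
    for yy in (-127-57,-127+57): cv2.line(im,(int((-42-yy)*3),0),(int((-42-yy)*3),n),(0,255,0),1)
    for xx in (0,90): cv2.line(im,(0,int((110-xx)*3)),(n*2,int((110-xx)*3)),(0,0,255),1)
    outs.append(cv2.resize(im,None,fx=.75,fy=.62))
cv2.imwrite("pics/bay.png",np.vstack([np.hstack(outs[:2]),np.hstack(outs[2:])]))
E
```

```text
{'rect': (470.4917907714844, 270.76551818847656), 'mom': (471.4024903487121, 267.0834757293842), 'size': (94.39617156982422, 102.4037857055664), 'area': 7900.5, 'th': np.float64(0.2408464352907329)}
{'rect': (504.30455017089844, -271.6967544555664), 'mom': (504.0886642128314, -269.71665191259376), 'size': (93.13369750976562, 64.77249908447266), 'area': 5365.75, 'th': np.float64(0.009174057323104945)}
{'rect': (472.4507369995117, 271.57875061035156), 'mom': (471.98242291688894, 271.53584764749814), 'size': (96.28656768798828, 105.65406036376953), 'area': 9373.0, 'th': np.float64(0.2372068261869762)}
{'rect': (507.49522399902344, -279.8441619873047), 'mom': (507.5433992463903, -279.8384741071726), 'size': (95.5286865234375, 79.16512298583984), 'area': 7497.25, 'th': np.float64(0.01176411464126148)}
[ 632.46561863 -113.06804821]
```

View pics/bay.png

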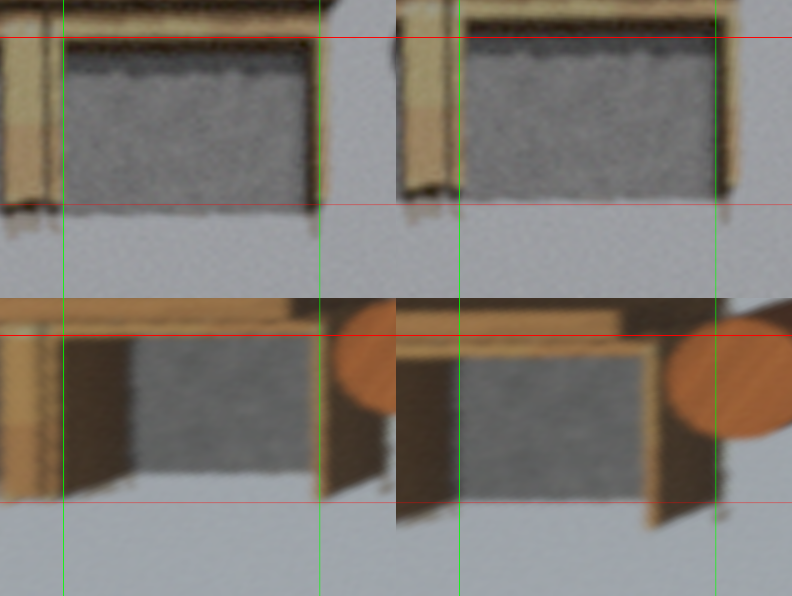

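View pics/w0.png

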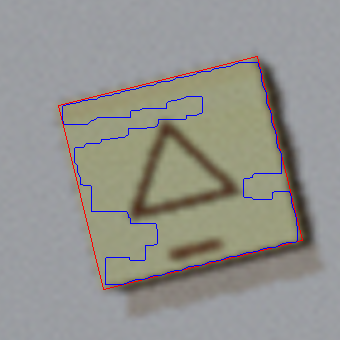

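Poses so far:
- **case_wide:** the scene-camera lid fit gives (472.5, 271.6), heading 0.239.
- **Free bay:** mouth at about (632.5, −112.6), heading 0.0825.

In the sorter frame the plan is:
1. Push the near face +x with two spread fingers, which also squares the case up.
2. Push it sideways along the corridor in front of the bays.
3. Push it into the bay.

```bash
cat >> h.py <<'E'
TH=.0825; O=np.array([622.,13.5]); RS=np.array([[np.cos(TH),-np.sin(TH)],[np.sin(TH),np.cos(TH)]])
def w2s(p): return RS.T@(np.asarray(p)[:2]-O)
def s2w(p): return O+RS@np.asarray(p)
def row(pos,yaw,goal_s,z,gyaw):
    d=np.r_[s2w(goal_s)-pos[:2],z-pos[2]]
    x=np.array([np.cos(yaw),np.sin(yaw)]);y=np.array([np.sin(yaw),-np.cos(yaw)])
    t=np.rad2deg((yaw-gyaw+np.pi)%(2*np.pi)-np.pi)
    return np.round([d[:2]@x/10,d[:2]@y/10,-d[2]/10,t],2)
E
python3 - <<'E'
from rig import r
from h import *
s=r.sense();p=s["eef_pos"];yaw=s["tcp_rot"][2]
print(w2s((472.5,271.6)),w2s((632.5,-112.6)))
for n,q in dict(cone=(403,74),die=(408,-67),narrow=(507,-280),stapler=(438,447),jar=(657,145),tub=(669,18),green=(318,-197),purple=(257,273)).items(): print(n,w2s(q).round())
print(row(p,yaw,(-212,269.5),80,np.pi+TH),row(p,yaw,(-212,269.5),10,np.pi+TH))
E
```

```text
[-127.72241763  269.54191517] [ 7.28346214e-02 -1.26536377e+02]
cone [-213.   78.]
die [-220.  -63.]
narrow [-139. -283.]
stapler [-148.  447.]
jar [ 46. 128.]
tub [47.  1.]
green [-320. -185.]
purple [-342.  289.]
[-28.75 -25.31  15.13 -22.76] [-28.75 -25.31  22.13 -22.76]
```

Call:
move_arm(targets=[0.4, -5, -4.4, 2, -4, 0.4, -10, -8.8, 4, -8, 0.4, -15, -13, 6, -12, 0.4, -20, -17.5, 8, -16, 0.4, -25, -22, 10, -20, 0.4, -28.75, -25.3, 12, -22.76, 0.4, -28.75, -25.3, 16, -22.76, 0.4, -28.75, -25.3, 20, -22.76, 0.4, -28.75, -25.3, 22.1, -22.76, 0.4, -28.75, -25.3, 22.1, -22.76])

```text
clock: 3.1
eef_pos: [387.6, 261.9, 7.2]
tcp_rot: [-3.139, -0.004, -3.061]
contact_force: [-0.7, 0.4, 0.9]
opening: 0.702
```

```bash
python3 - <<'E'
from rig import r
from h import *
s=r.sense();print(s["clock"],s["eef_pos"],s["tcp_rot"],s["opening"],s["contact_force"],w2s(s["eef_pos"]))
f=r.grab_frame("scene");cv2.imwrite("pics/s1.png",cv2.resize(f["img"][80:280,180:420],None,fx=3,fy=3,interpolation=cv2.INTER_CUBIC))
E
```

```text
3.1 [387.62145351 261.88337974   7.23762763] [-3.13942838 -0.00357901 -3.06108732] 0.7015581824803342 [-0.7365621   0.40362024  0.85011996] [-213.11298775  266.85288239]
```

View pics/s1.png

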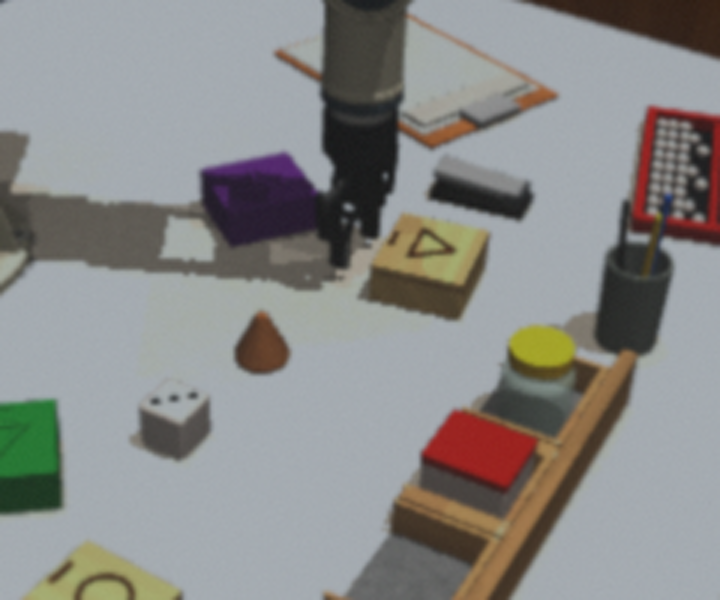

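Call:
move_arm(targets=[0.4, -0.7, 0.25, 0, 0, 0.4, -1.4, 0.25, 0, 0, 0.4, -2.0, 0.25, 0, 0, 0.4, -2.6, 0.25, 0, 0, 0.4, -3.2, 0.25, 0, 0, 0.4, -3.8, 0.25, 0, 0, 0.4, -4.4, 0.25, 0, 0, 0.4, -5.0, 0.25, 0, 0, 0.4, -5.5, 0.25, 0, 0, 0.4, -5.7, 0.25, 0, 0])

```text
clock: 4.15
eef_pos: [445.8, 271.9, 10.2]
tcp_rot: [3.142, 0.0, -3.059]
contact_force: [-3.1, -0.1, 3.1]
opening: 0.7
```

```bash
sed -i 's/hsv\[...,1\]>50/hsv[...,1]>40/' h.py; python3 - <<'E'
from rig import r
from h import *
s=r.sense();print(s["clock"],s["eef_pos"],s["tcp_rot"],w2s(s["eef_pos"]))
f=r.grab_frame("scene");cv2.imwrite("pics/s2.png",cv2.resize(f["img"][80:280,180:420],None,fx=3,fy=3,interpolation=cv2.INTER_CUBIC))
w=s2w((-97,269)); q=lidpose(f,w,96,104,"pics/w2.png");print(q,w2s(q["rect"]),q["th"]-TH)
E
```

```text
4.15 [445.77419307 271.86281179  10.20455288] [ 3.14156630e+00  2.04566961e-04 -3.05948422e+00] [-154.33566748  272.00621185]
{'rect': (np.float64(504.4478297911797), np.float64(267.84047830407354)), 'mom': (np.float64(506.2427984146384), np.float64(267.42224424082025)), 'size': (97.51535034179688, 105.56893920898438), 'area': 9010.0, 'th': np.float64(0.07796657091510517)} [-96.19305746 263.16247324] -0.004533429084894833
```

View pics/s2.png

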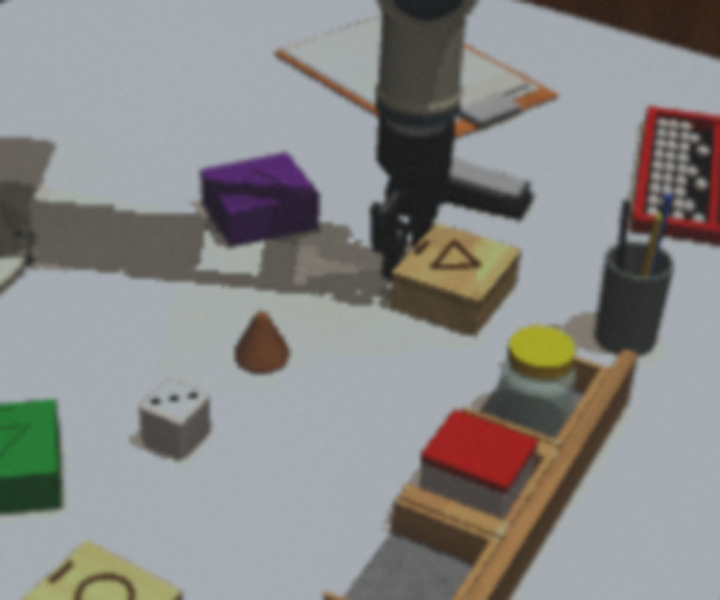

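View pics/w2.png

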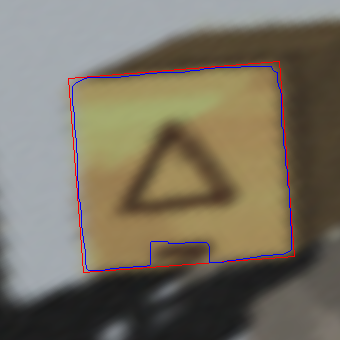

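The case is now square to the bays (within 0.005 rad) at x_s ≈ −96, y_s ≈ 263. Next I'll move to its left side.

Call:
move_arm(targets=[0.4, 1.5, 0, 0, 0, 0.4, 1.5, 0, -4, 8, 0.4, 1.5, 0, -8, 16, 0.4, 0, 2, -8, 24.5, 0.4, -2, 4, -8, 33, 0.4, -4, 6, -8, 41.5, 0.4, -5.8, 6.8, -8, 50, 0.4, -5.8, 6.8, -8, 58.5, 0.4, -5.8, 6.8, -8, 67, 0.4, -5.8, 6.8, -8, 75])

```text
clock: 5.2
eef_pos: [496.3, 344.3, 89.9]
tcp_rot: [-3.141, 0.0, 1.909]
contact_force: [-0.1, -0.9, -0.2]
opening: 0.702
```

```bash
python3 - <<'E'
from rig import r
from h import *
s=r.sense();p=s["eef_pos"];yaw=s["tcp_rot"][2]
print(s["clock"],p,s["tcp_rot"],w2s(p))
f=r.grab_frame("scene");w=s2w((-97,263)); q=lidpose(f,w,96,104);print(w2s(q["rect"]),q["th"]-TH,q["size"])
f=r.grab_frame("top");q=lidpose(f,w,96,104);print(w2s(q["rect"]),q["th"]-TH,q["size"])
s=r.sense();p=s["eef_pos"];yaw=s["tcp_rot"][2]
print(row(p,yaw,(-96.5,340),90,np.pi/2+TH),w2s(p),p[2])
E
```

```text
5.2 [496.29518865 344.34340645  89.86176213] [-3.14115993e+00  2.08097166e-04  1.90925361e+00] [-98.01363547 340.07703018]
[-97.71583729 263.2461672 ] -0.006311888060849688 (99.70609283447266, 105.72673797607422)
[-96.44439639 262.9201372 ] -0.005727989991849855 (95.75558471679688, 105.68778228759766)
[-0.04  0.14  0.   14.89] [-97.91964309 340.05235093] 90.02178793071788
```

Call:
move_arm(targets=[0.4, 0, 0.14, 2, 7.5, 0.4, 0, 0.14, 4, 14.9, 0.4, 0, 0.14, 6, 14.9, 0.4, 0, 0.14, 8, 14.9, 0.4, 0, 0.14, 8, 14.9])

```text
clock: 5.8
eef_pos: [496.4, 343.7, 7.9]
tcp_rot: [-3.138, 0.002, 1.659]
contact_force: [-0.4, 0.6, 0.1]
opening: 0.701
```

```bash
python3 - <<'E'
from rig import r
from h import *
s=r.sense();p=s["eef_pos"];yaw=s["tcp_rot"][2]
print(s["clock"],p,s["tcp_rot"],w2s(p),yaw-np.pi/2-TH)
E
```

```text
5.8 [496.43977652 343.69390728   7.89596849] [-3.13772755e+00  2.24976998e-03  1.65902734e+00] [-97.92306229 339.41782511] 0.005731013085214412
```

Call:
move_arm(targets=[0.4, -0.6, 0.1, 0, 0.3, 0.4, -1.2, 0.1, 0, 0.3, 0.4, -1.8, 0.1, 0, 0.3, 0.4, -2.6, 0.1, 0, 0.3, 0.4, -3.6, 0.1, 0, 0.3, 0.4, -4.8, 0.1, 0, 0.3, 0.4, -6.0, 0.1, 0, 0.3, 0.4, -7.2, 0.1, 0, 0.3, 0.4, -8.2, 0.1, 0, 0.3, 0.4, -9.0, 0.1, 0, 0.3])

```text
clock: 6.8
eef_pos: [507.2, 254.2, 10.2]
tcp_rot: [-3.141, 0.0, 1.649]
contact_force: [-0.3, 3.8, 1.6]
opening: 0.698
```

```bash
python3 - <<'E'
from rig import r
from h import *
s=r.sense();p=s["eef_pos"];yaw=s["tcp_rot"][2]
sp=w2s(p);print(s["clock"],p,sp,yaw-np.pi/2-TH,s["contact_force"])
w=s2w((-97,sp[1]-62))
for n in ("scene","top"):
  f=r.grab_frame(n); q=lidpose(f,w,96,104,f"pics/b1{n}.png");print(w2s(q["rect"]),q["th"]-TH,q["size"])
E
```

```text
6.8 [507.19076516 254.16263514  10.21966283] [-94.58659379 249.30511554] -0.004089208192734159 [-0.32111587  3.76206526  1.62449342]
[-98.48681524 184.31877245] 0.006155833740410857 (99.8507308959961, 104.1891860961914)
[-97.33807385 181.04290004] -0.0037159717882948445 (95.67597961425781, 99.59798431396484)
```

Call:
move_arm(targets=[0.4, -1.0, -0.1, 0, -0.2, 0.4, -2.2, -0.1, 0, -0.2, 0.4, -3.4, -0.1, 0, -0.2, 0.4, -4.6, -0.1, 0, -0.2, 0.4, -5.8, -0.1, 0, -0.2, 0.4, -7.0, -0.1, 0, -0.2, 0.4, -8.2, -0.1, 0, -0.2, 0.4, -9.4, -0.1, 0, -0.2, 0.4, -10.4, -0.1, 0, -0.2, 0.4, -11.2, -0.1, 0, -0.2])

```text
clock: 7.9
eef_pos: [515.1, 142.6, 10.3]
tcp_rot: [-3.142, 0.0, 1.653]
contact_force: [0.1, 1.4, -1.3]
opening: 0.697
```

```bash
python3 - <<'E'
from rig import r
from h import *
s=r.sense();p=s["eef_pos"];yaw=s["tcp_rot"][2]
sp=w2s(p);print(s["clock"],p,sp,yaw-np.pi/2-TH,s["contact_force"])
w=s2w((-97,sp[1]-62))
for n in ("scene","top"):
  f=r.grab_frame(n); q=lidpose(f,w,96,104,f"pics/b2{n}.png");print(w2s(q["rect"]),q["th"]-TH,q["size"])
cv2.imwrite("pics/top2.png",f["img"])
E
```

```text
7.9 [515.1296056  142.59650544  10.28560401] [-95.86852313 137.4642324 ] -0.00046191893575996124 [ 0.10845706  1.39205237 -1.26475992]
[-96.2676439   72.28753192] -0.057348174558910156 (99.12902069091797, 106.24626922607422)
[-98.03861048  52.95689607] 0.008159862460695347 (95.78683471679688, 67.53968048095703)
```

View pics/top2.png

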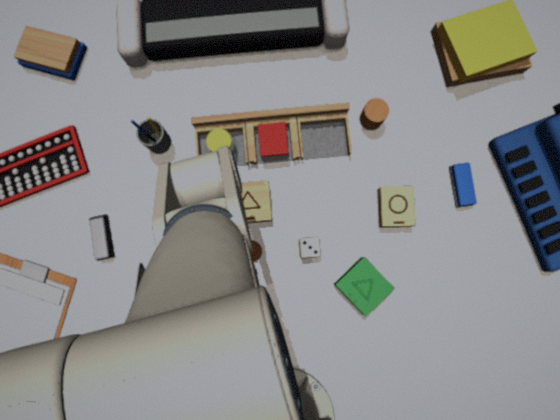

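View pics/b2scene.png

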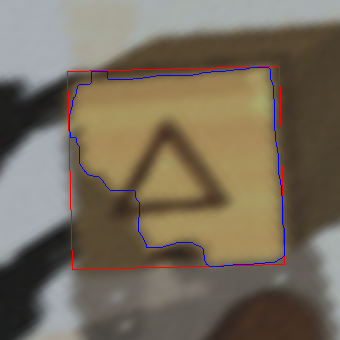

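The tilt reading comes from a shadow across the lid; the visible edges are still square. I'll carry on pushing sideways.

Call:
move_arm(targets=[0.4, -1.0, 0, 0, 0, 0.4, -2.2, 0, 0, 0, 0.4, -3.4, 0, 0, 0, 0.4, -4.6, 0, 0, 0, 0.4, -5.8, 0, 0, 0, 0.4, -7.0, 0, 0, 0, 0.4, -8.2, 0, 0, 0, 0.4, -9.4, 0, 0, 0, 0.4, -10.4, 0, 0, 0, 0.4, -11.2, 0, 0, 0])

```text
clock: 9.0
eef_pos: [524.3, 31.0, 10.3]
tcp_rot: [-3.142, -0.0, 1.653]
contact_force: [-1.7, 4.2, 2.4]
opening: 0.697
```

```bash
python3 - <<'E'
from rig import r
from h import *
s=r.sense();p=s["eef_pos"];yaw=s["tcp_rot"][2]
sp=w2s(p);print(s["clock"],p,sp,yaw-np.pi/2-TH,s["contact_force"])
w=s2w((-97,sp[1]-62))
for n in ("scene","top"):
  f=r.grab_frame(n); q=lidpose(f,w,96,104,f"pics/b3{n}.png");print(w2s(q["rect"]),q["th"]-TH,q["size"])
a=cv2.imread("pics/b3scene.png");b=cv2.imread("pics/b3top.png");cv2.imwrite("pics/b3.png",np.hstack([a,b]))
E
```

```text
9.0 [524.33861157  31.0140523   10.29856228] [-95.88595218  25.50241152] -0.0005083332665984791 [-1.68303211  4.21188701  2.39013208]
[-98.35035825 -39.27267147] 7.051064957976083e-05 (98.8276596069336, 104.06836700439453)
[-98.37617689 -79.51315299] 0.01716867063816087 (96.46886444091797, 22.089824676513672)
```

View pics/b3.png

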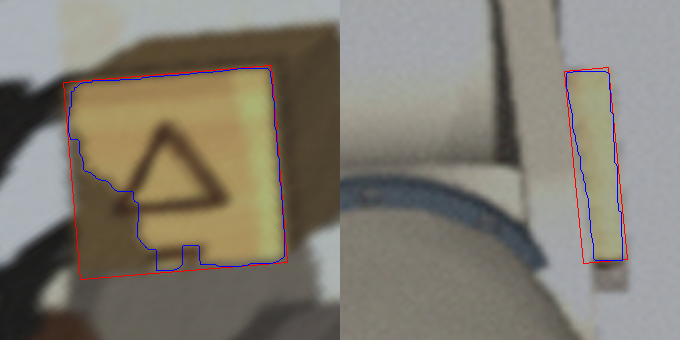

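Call:
move_arm(targets=[0.4, -1.0, 0, 0, 0, 0.4, -2.1, 0, 0, 0, 0.4, -3.3, 0, 0, 0, 0.4, -4.5, 0, 0, 0, 0.4, -5.6, 0, 0, 0, 0.4, -6.6, 0, 0, 0, 0.4, -7.4, 0, 0, 0, 0.4, -7.9, 0, 0, 0, 0.4, -8.2, 0, 0, 0, 0.4, -8.3, 0, 0, 0])

```text
clock: 10.1
eef_pos: [531.1, -51.0, 10.3]
tcp_rot: [-3.142, -0.0, 1.653]
contact_force: [-0.0, 1.6, -0.6]
opening: 0.7
```

```bash
cat > look.py <<'E'
import sys
from rig import r
from h import *
def look(tag,c):
    w=s2w(c);o=[]
    for n in ("scene","top"):
        f=r.grab_frame(n); q=lidpose(f,w,96,104,f"pics/{tag}{n}.png");print(n,w2s(q["rect"]).round(1),round(q["th"]-TH,4),np.round(q["size"],1))
        o.append(cv2.imread(f"pics/{tag}{n}.png"))
    cv2.imwrite(f"pics/{tag}.png",np.hstack(o))
    s=r.sense();p=s["eef_pos"];sp=w2s(p);print(round(s["clock"],2),sp.round(1),p[2].round(1),"yaw",round(s["tcp_rot"][2]-TH,4),s["contact_force"].round(1))
    return s
look(sys.argv[1],(float(sys.argv[2]),float(sys.argv[3])))
E
python3 look.py b4 -97 -123
```

```text
scene [ -98.1 -120. ] -0.0016 [ 99.1 106.5]Traceback (most recent call last):
  File "look.py", line 12, in <module>
    look(sys.argv[1],(float(sys.argv[2]),float(sys.argv[3])))
    ~~~~^^^^^^^^^^^^^^^^^^^^^^^^^^^^^^^^^^^^^^^^^^^^^^^^^^^^^
  File "look.py", line 7, in look
    f=r.grab_frame(n); q=lidpose(f,w,96,104,f"pics/{tag}{n}.png");print(n,w2s(q["rect"]).round(1),round(q["th"]-TH,4),np.round(q["size"],1))
                         ~~~~~~~^^^^^^^^^^^^^^^^^^^^^^^^^^^^^^^^^
  File "h.py", line 57, in lidpose
    i=1+np.argmax(st[1:,4]); m=(l==i).astype(np.uint8)
        ~~~~~~~~~^^^^^^^^^^
    return _wrapfunc(a, 'argmax', axis=axis, out=out, **kwds)
    return bound(*args, **kwds)
ValueError: attempt to get argmax of an empty sequence
```

Call:
move_arm(targets=[0.4, -0.2, 0, 0, 0, 0.4, -0.4, 0, 0, 0, 0.4, -0.5, 0, 0, 0, 0.4, -0.5, 0, 0, 0, 0.4, 1.0, 0, 0, 0, 0.4, 2.5, 0, 0, 0, 0.4, 3.5, 0, -3, -8, 0.4, 4, 0, -6, -16, 0.4, 4, 0, -9, -24, 0.4, 5, -5, -9, -32])

```text
clock: 11.2
eef_pos: [486.4, -4.1, 104.8]
tcp_rot: [3.131, 0.009, 2.218]
contact_force: [0.5, 1.0, -0.2]
opening: 0.701
```

```bash
sed -i 's/^    for n in ("scene","top"):/    for n in ("scene",):/' look.py; python3 look.py b5 -97 -126;
```

```text
scene [ -96.9 -125.1] 0.0047 [ 96.6 105.8]
11.25 [-153.2   -4.3] 100.2 yaw 2.1444 [-10.5   0.2  -2.3]
```

View pics/b5.png

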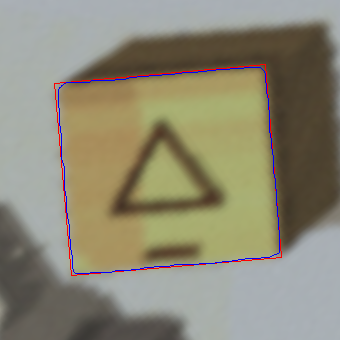

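```bash
python3 - <<'E'
from rig import r
from h import *
s=r.sense();p=s["eef_pos"];yaw=s["tcp_rot"][2]
print(s["clock"],w2s(p),p[2],s["contact_force"],row(p,yaw,(-165,-126.5),100,np.pi+TH))
f=r.grab_frame("top")
print([(d["conf"],w2s(d["position"]).round()) for d in r.mark_of(f,"die")])
E
```

```text
11.25 [-153.19931418   -4.25702958] 100.17746039632861 [-10.4759767    0.16973875  -2.30255366] [-9.630e+00 -7.630e+00  2.000e-02 -5.713e+01]
[(0.42, array([-220.,  -64.]))]
```

Call:
move_arm(targets=[0.4, -2.5, -2, 0, -8, 0.4, -5, -4, 0, -16.5, 0.4, -7.5, -6, 0, -25, 0.4, -9.6, -7.6, 0, -33.5, 0.4, -9.6, -7.6, 0, -42, 0.4, -9.6, -7.6, 0, -50, 0.4, -9.6, -7.6, 0, -57, 0.4, -9.6, -7.6, 0, -57])

```text
clock: 12.15
eef_pos: [475.2, -127.1, 100.1]
tcp_rot: [-3.142, -0.0, -3.075]
contact_force: [-0.6, 0.2, 1.0]
opening: 0.701
```

```bash
python3 - <<'E'
from rig import r
from h import *
s=r.sense();p=s["eef_pos"];yaw=s["tcp_rot"][2]
print(s["clock"],w2s(p),p[2],yaw-TH,s["contact_force"],row(p,yaw,(-165,-126.5),10,np.pi+TH))
E
python3 look.py b6 -97 -126
```

```text
12.15 [-157.90684952 -127.97657874] 100.06007741068193 -3.157862776528199 [-0.63332274  0.21269805  1.02767135] [ 0.71  0.14  9.01 -0.93]
scene [ -97.5 -125.6] -0.004 [ 98.1 104.9]
12.2 [-158. -128.] 100.1 yaw -3.1619 [ 0.   0.1 -0.8]
```

Call:
move_arm(targets=[0.4, 0.8, 0.15, 0, -1.1, 0.4, 0.8, 0.15, 3, -1.1, 0.4, 0.8, 0.15, 6, -1.1, 0.4, 0.8, 0.15, 8.5, -1.1, 0.4, 0.8, 0.15, 9, -1.1, 0.4, 0.8, 0.15, 9, -1.1])

```text
clock: 12.8
eef_pos: [465.7, -126.2, 9.9]
tcp_rot: [3.141, -0.002, -3.058]
contact_force: [0.2, -0.0, 0.9]
opening: 0.699
```

```bash
python3 look.py b7 -97 -126; python3 - <<'E'
from rig import r
from h import *
f=r.grab_frame("scene");cv2.imwrite("pics/s7.png",cv2.resize(f["img"][160:340,180:420],None,fx=3,fy=3,interpolation=cv2.INTER_CUBIC))
E
```

```text
scene [ -97.6 -125.4] -0.0106 [ 99.1 105.6]
12.85 [-166.5 -126.7] 10.7 yaw -3.1406 [ 1.1 -0.   0.7]
```

View pics/s7.png

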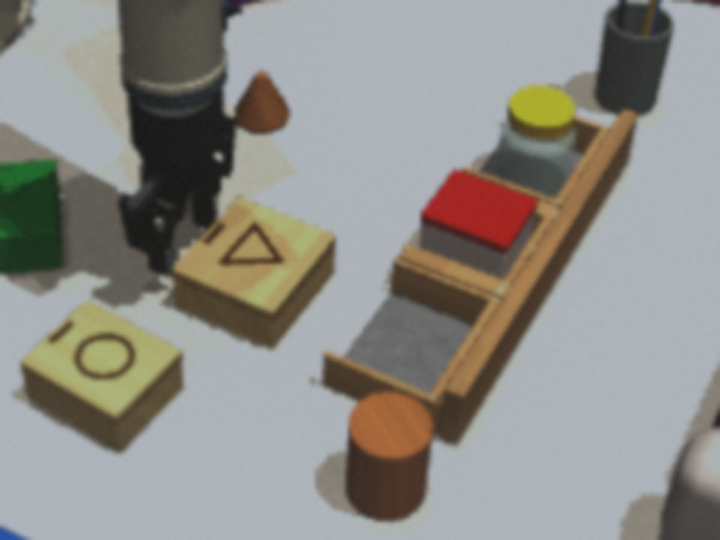

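Call:
move_arm(targets=[0.4, -0.6, 0, 0, 0, 0.4, -1.2, 0, 0, 0, 0.4, -1.8, 0, 0, 0, 0.4, -2.4, 0, 0, 0, 0.4, -3.0, 0, 0, 0, 0.4, -3.6, 0, 0, 0, 0.4, -4.2, 0, 0, 0, 0.4, -4.8, 0, 0, 0, 0.4, -5.3, 0, 0, 0, 0.4, -5.5, 0, 0, 0])

```text
clock: 13.9
eef_pos: [522.2, -121.9, 10.3]
tcp_rot: [-3.141, 0.001, -3.057]
contact_force: [-3.0, -1.3, 2.6]
opening: 0.697
```

```bash
python3 look.py b8 -54 -126; python3 - <<'E'
from rig import r
from h import *
f=r.grab_frame("scene")
n=480;xs=110-np.arange(n)/3.; ys=-127+85-np.arange(int(n*1.1))/3.
X,Y=np.meshgrid(xs,ys,indexing="ij"); P=O+np.stack([X.ravel(),Y.ravel()],1)@RS.T
o=[]
for z in (46,36):
    uv=proj(f,np.c_[P,np.full(len(P),z)]).astype(np.float32).reshape(*X.shape,2)
    im=cv2.remap(f["img"],uv[...,0],uv[...,1],cv2.INTER_CUBIC)
    w=52 if z==46 else 57
    for yy in (-126.5-w,-126.5+w): cv2.line(im,(int((-42-yy)*3),0),(int((-42-yy)*3),n),(0,255,0),1)
    o.append(cv2.resize(im,None,fx=.75,fy=.75))
cv2.imwrite("pics/c8.png",np.hstack(o))
E
```

```text
scene [ -50. -125.] -0.0027 [102.3 104.9]
13.95 [-110.5 -126.8] 10.3 yaw -3.1399 [-0.2  0.1  0.1]
```

View pics/c8.png

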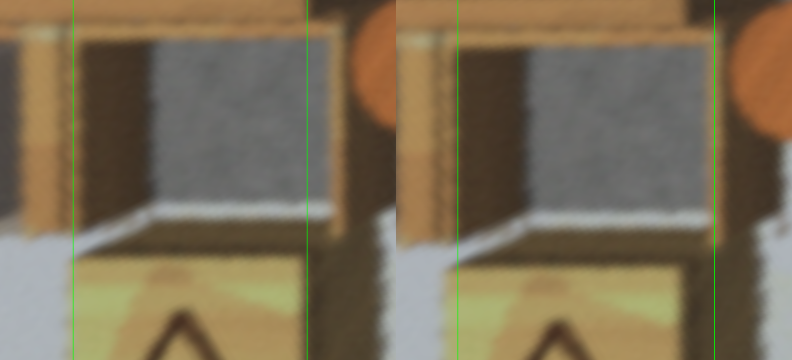

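The case leads straight at the mouth, about 1 mm off centre with 5 mm clearance each side. I'll push it in.

Call:
move_arm(targets=[0.4, -0.8, -0.03, 0, 0, 0.4, -1.7, -0.06, 0, 0, 0.4, -2.6, -0.1, 0, 0, 0.4, -3.5, -0.1, 0, 0, 0.4, -4.4, -0.1, 0, 0, 0.4, -5.3, -0.1, 0, 0, 0.4, -6.2, -0.1, 0, 0, 0.4, -7.1, -0.1, 0, 0, 0.4, -7.8, -0.1, 0, 0, 0.4, -8.2, -0.1, 0, 0])

```text
clock: 15.0
eef_pos: [604.0, -116.0, 10.3]
tcp_rot: [-3.142, 0.0, -3.057]
contact_force: [-2.8, -0.2, 3.0]
opening: 0.703
```

```bash
python3 look.py b9 30 -126
```

```text
scene [  29.6 -123.7] -0.0057 [ 97.7 109.7]
15.05 [ -28.2 -127.6] 10.3 yaw -3.1398 [0.  0.  0.1]
```

View pics/b9.png

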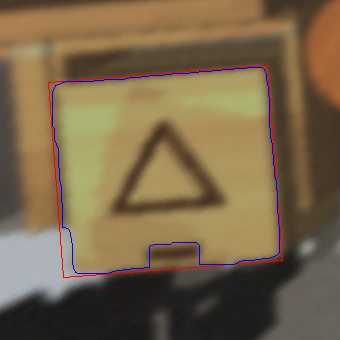

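Call:
move_arm(targets=[0.4, -0.3, 0, 0, 0, 0.4, -0.6, 0, 0, 0, 0.4, -0.9, 0, 0, 0, 0.4, -1.1, 0, 0, 0, 0.4, -1.1, 0, 0, 0])

```text
clock: 15.55
eef_pos: [614.7, -115.1, 10.3]
tcp_rot: [-3.141, 0.001, -3.057]
contact_force: [-0.4, -0.1, -0.4]
opening: 0.702
```

```bash
python3 look.py b10 42 -126
```

```text
scene [  45.3 -116.1] -0.002 [107.2 124.8]
15.6 [ -17.9 -127.6] 10.4 yaw -3.1399 [ 0.8 -0.1 -0.6]
```

Not in contact with the back stop yet. I'll creep forward until the force rises.

Call:
move_arm(targets=[0.4, -0.1, 0, 0, 0, 0.4, -0.2, 0, 0, 0, 0.4, -0.2, 0, 0, 0])

```text
clock: 15.9
eef_pos: [616.0, -115.0, 10.3]
tcp_rot: [3.142, -0.0, -3.057]
contact_force: [-2.2, -0.9, 2.0]
opening: 0.699
```

Call:
move_arm(targets=[0.4, -0.1, 0, 0, 0, 0.4, -0.1, 0, 0, 0])

```text
clock: 16.1
eef_pos: [616.6, -114.9, 10.2]
tcp_rot: [3.141, -0.001, -3.057]
contact_force: [-5.3, -0.0, 3.6]
opening: 0.702
```

Call:
move_arm(targets=[0.4, -0.1, 0, 0, 0, 0.4, -0.1, 0, 0, 0])

```text
clock: 16.3
eef_pos: [616.6, -114.9, 10.1]
tcp_rot: [3.141, -0.003, -3.057]
contact_force: [-8.9, -1.6, 5.3]
opening: 0.697
```

Call:
move_arm(targets=[0.4, -0.1, 0, 0, 0, 0.4, -0.1, 0, 0, 0])

```text
clock: 16.5
eef_pos: [616.6, -114.8, 10.0]
tcp_rot: [3.141, -0.005, -3.057]
contact_force: [-12.4, -2.4, 8.5]
opening: 0.702
```

The force is climbing (5, 9, then 12 N) while the TCP stays at 616.6, so the case is against the back stop. I'll back off and check.

Call:
move_arm(targets=[0.4, 0.5, 0, 0, 0, 0.4, 2, 0, 0, 0, 0.4, 4, 0, 0, 0, 0.4, 5, 0, -4, 0, 0.4, 5, 0, -8, 0, 0.4, 5, 0, -12, 0, 0.4, 8, 4, -15, 0, 0.4, 12, 8, -18, 0, 0.4, 16, 12, -20, 0, 0.4, 20, 16, -20, 0])

```text
clock: 17.5
eef_pos: [435.2, 5.0, 207.2]
tcp_rot: [-3.142, 0.006, -3.058]
contact_force: [0.4, 0.8, 1.0]
opening: 0.699
```

```bash
python3 look.py b11 42 -126; python3 - <<'E'
from rig import r
from h import *
f=r.grab_frame("scene")
n=480;xs=110-np.arange(n)/3.; ys=-127+85-np.arange(int(n*1.1))/3.
X,Y=np.meshgrid(xs,ys,indexing="ij"); P=O+np.stack([X.ravel(),Y.ravel()],1)@RS.T
o=[]
g=r.grab_frame("top")
for F in (f,g):
    uv=proj(F,np.c_[P,np.full(len(P),46)]).astype(np.float32).reshape(*X.shape,2)
    im=cv2.remap(F["img"],uv[...,0],uv[...,1],cv2.INTER_CUBIC)
    for yy in (-126.3-52,-126.3+52): cv2.line(im,(int((-42-yy)*3),0),(int((-42-yy)*3),n),(0,255,0),1)
    for xx in (-6,90): cv2.line(im,(0,int((110-xx)*3)),(n*2,int((110-xx)*3)),(0,0,255),1)
    o.append(cv2.resize(im,None,fx=.75,fy=.75))
cv2.imwrite("pics/c11.png",np.hstack(o)); cv2.imwrite("pics/sc11.png",f["img"])
for F in (f,g):
  for t in ("jar","tub","die","cone","case_narrow","case_wide"): print(t,[(round(d["conf"],2),np.round(d["position"])) for d in r.mark_of(F,t)][:3])
q=lidpose(f,(507,-280),96,80);print(q)
E
```

```text
scene [  47.  -115.4] 0.0022 [104.8 125.1]
17.55 [-193.3   10.5] 206.4 yaw -3.1409 [-6.4  1.7 -1. ]
jar [(0.85, array([656., 145.,   1.]))]
tub [(0.86, array([670.,  17.,  -3.]))]
die [(0.88, array([409., -65.,  -2.]))]
cone [(0.73, array([403.,  78.,  -2.]))]
case_narrow [(0.77, array([ 508., -276.,   -1.])), (0.74, array([439., 448.,   0.]))]
case_wide [(0.86, array([ 318., -196.,   -0.])), (0.71, array([ 670., -109.,   -2.])), (0.68, array([254., 271.,  -1.]))]
jar [(0.67, array([658., 146.,   3.])), (0.3, array([ 559., -448.,   -2.]))]
tub [(0.93, array([670.,  19.,  -3.])), (0.38, array([408., -68.,  -1.]))]
die [(0.67, array([408., -69.,  -2.]))]
cone [(0.65, array([404.,  72.,   1.]))]
case_narrow [(0.89, array([ 505., -279.,    0.]))]
case_wide [(0.96, array([ 676., -103.,   -2.])), (0.91, array([252., 274.,   2.])), (0.71, array([ 318., -194.,   -5.]))]
{'rect': (507.2859802246094, -279.70184326171875), 'mom': (507.404490331039, -279.6578007210751), 'size': (96.19055938720703, 79.85450744628906), 'area': 7627.5, 'th': np.float64(0.011235477164880825)}
```

View pics/c11.png

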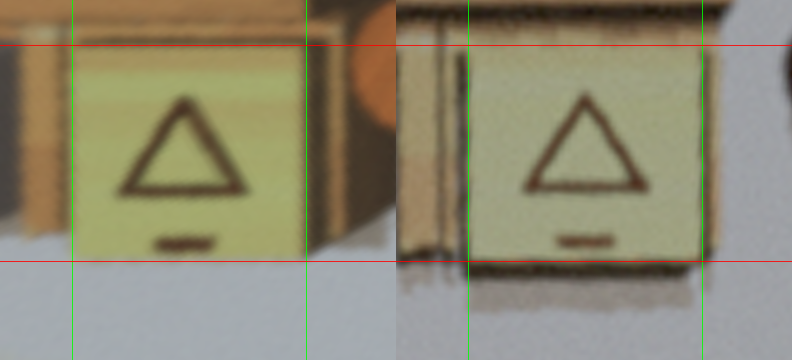

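View pics/sc11.png

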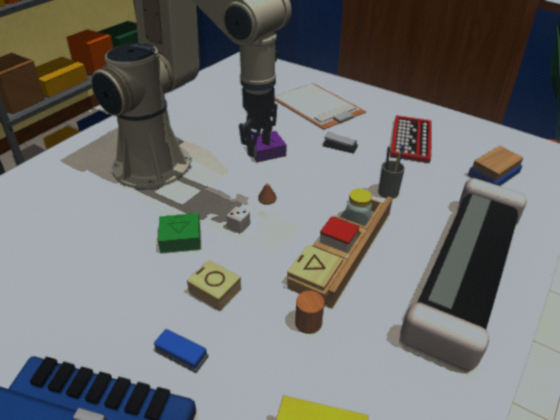

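In the rectified views the case sits within about 1–2 mm of the predicted home outline in both cameras: near edge 6 mm out, straight and centred. The gripper is well clear, so I'm handing in.

```bash
python3 - <<'E'
from rig import r
print(r.sense()["qvel"].round(3)); print(r.sign_off())
E
```

```text
[ 0.002 -0.003  0.001 -0.001 -0.001 -0.001]
the job is handed in; nothing more can be done
None
```

The wide case (yellow, triangle lid) is in the free right-hand bay, straight and against the back stop, and the job is handed in. That bay is one of the 114 mm ones, since the tub is in the narrow bay. I pushed the case along the table with two spread fingers: squared it up, slid it along the corridor in front of the bays, then pushed it straight in. It took about 18 s, and I saw no sign of it lifting.

**Checks that passed**
- **Back stop:** over the last three pushes the force rose from 5 to 12 N while the gripper stopped advancing.
- **Fit:** both camera views put the lid within about 1–2 mm of the home outline, centred and parallel to the walls.
- **Other things:** the narrow case measured the same as at the start, within 1 mm. The jar, tub, die and cone are within the network's error of about 4 mm. I did not re-measure the eraser, stapler, pot and cylinder, but the arm never touched them.
- **Robot:** the arm was clear of everything and still at hand-in.

**Checks that disagreed**
- **Colour fit in the bay:** once the case was in the bay, my colour-based lid fit read wrong (about 47, −115 mm in the sorter frame, and oversized), because it took the wooden walls as part of the lid.
- **Network position:** its marks put the case 4–10 mm to one side of the outline. I relied on the outline views instead.

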